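# Set a label holder over the ledge for riveting

## Task

Using only the fingertips, without gripping or lifting anything, get the aluminium label holder on the raised bed ready for riveting: push it back flat against the fence and along the fence until its flat end sticks out past the open left end of the bed, with both rivet holes clear of the edge but no more than a third of the holder hanging out. Then press the toggle clamp's handle fully down so that its foot holds the holder there. Leave everything else on the table where it is.

Things in the scene. Friction and masses are not known exactly. Their poses are not given: they have to be found in the camera images.
- stand: Riveting stand, fixed to the table, turned by up to 0.2 rad. Origin at table height under the middle of its raised bed; x points across the bed to the fence (away from the robot), y along the bed to its open end (robot's left), z up. The bed is a flat grey plate, top 62 mm above the table, x -95 to +55 mm, y -140 to +140 mm. A toggle clamp stands behind the fence at y = +90 mm.
- bed_edge (a point): point on the bed's top at its open end, the edge over which the holder is to overhang (stand x = -3 mm, y = +140 mm, z = 62 mm), in line with the middle of the holder when that lies against the fence; axes as the stand. Past it there is nothing above the table.
- fence_face (a point): point on the face of the fence where it meets the bed, half-way along (stand x = +42 mm, y = 0, z = 62 mm); axes as the stand. The fence is a steel strip 14 mm high and 12 mm thick that runs the whole far side of the bed, along y.
- holder: label holder to be pushed: loose aluminium plate on the bed, 90 mm wide (its x), 190 mm long (its y), 4 mm thick, 0.13 to 0.27 kg. Origin at the centre of its underside. Lips rising to 8 mm above the underside run along both long sides and the right end (y = -95 mm). It starts up to 8 degrees askew, its centre 15 to 28 mm short of its place at the fence.
- holder_mid (a point): centre of the holder, on the upper face of its 4 mm plate; axes as holder. When the holder lies against the fence this is at stand x = -3 mm
- holder_end (a point): middle of the holder's left, lipless flange end, on its upper face (holder y = +95 mm). The 40 mm flange has two 9 mm rivet holes, centres 14 mm from this end and 54 mm apart. It starts 12 to 60 mm short of the bed's edge. Both holes are clear of the bed when this is 19 mm past the edge; a third of the length is 63 mm.
- clamp_handle (a joint): toggle clamp handle, rad: 0 = open (handle raised about 52 degrees, bar up), 0.94 = fully down at its stop (about level). The clamp bar swings down with it. At about 0.65 the foot meets the plate and the handle stiffens; past 0.86 it is over centre and stays down. It takes 2 N at the grip at first, less than 15 N later, and stays where it is left.
- handle_grip (a point): point on the upper side of the handle's black grip, a round bar 18 mm thick, 80 mm out along the handle (the grip spans 40 to 109 mm). The handle points away from the fence (stand +x) and up. This point is at stand x +140, y +90, z 167 mm when open, x +178, z 105 mm when down. Pressing straight down at stand x = +143 mm works all the way; the finger slides along the grip.
- handle_pivot (a point): the handle's turning axis, which runs along the stand's y (stand x = +98 mm, y = +90 mm, z = 98 mm)
- clamp_foot: sprung rubber foot of the clamp, 18 mm across; closed, it presses down on the holder at about stand x = +2 mm, y = +90 mm with about 6 N. Open, it hangs clear, about 75 mm above the bed. Origin at the centre of its underside
- rivet_bin: open grey parts bin with rivets, 120 x 90 x 40 mm, fixed on the table to the left of the clamp; origin at the centre of its underside
- spare_holder: a second label holder just like the first, lying on the table to the right; leave it
- riveter: hand rivet tool with two black grips, about 190 x 110 x 26 mm, lying on the table to the left; leave it
- jar_a: full glass jar with lid, 69 mm across, 112 mm high, standing on the table to the right of the stand, towards the robot; leave it
- jar_b: same kind of jar, standing on the table to the right of the stand, on the far side; leave it
- stapler: hand stapler, 32 x 137 x 44 mm, lying to the left of the stand; leave it
- parcel_tape: roll of brown parcel tape, 66 mm across, 48 mm high, lying behind the stand; leave it
- jar_lid: loose jar lid, 65 mm across, 16 mm high, lying behind the stand; leave it

How it is judged:
By the outcome, as a careful person would: the job done as asked, in the order asked, and still so for the second after the job is handed in, with the robot touching nothing.
It also fails if it takes over 64 s, if anything falls off the work surface, if the arm or the gripper's body presses on something with over 40 N, if the wrist force passes 120 N, or if a joint passes its speed limit or range.

## Robot

A 7-joint arm with a two-finger parallel gripper is mounted at the origin on a cart in front of the work surface, level with it; the furniture and walls round the work are solid. World frame = base frame: x ahead of the robot, y to its left, z up, the work surface at z = 0. Lengths are in m, angles in rad, forces in N, time in s.
With the tool pointing down it reaches from about 0.425 to 0.925 m from the base axis. Payload 6.8 kg.
Tool frame: the origin (TCP) lies on the mounting face of the last link; the fingertips stand 173 mm ahead of it and the grasp point (between the pads) lies 155 mm ahead of it; z points along the fingers, y is the line along which they close (so a half turn about z gives the same grasp; the last joint's range is limited). The gripper opens to 85 mm and grips with 20 to 120 N. Pads are 22 mm wide; open, the fingers measure 114 mm over their backs; the gripper's body (76 mm by 85 mm) begins 54 mm behind the grasp point. The pads swing forward as they close: fully open they stand 13 mm farther back than shut.
Start: joints at [1.036, 0.477, 0.022, 1.555, -0.011, 1.109, -0.083], TCP at [0.279, -0.614, 0.405] pointing down, gripper open.
Joint ranges: [-2.96, 2.96], [-0.34, 2.1], [-1.41, 1.46], [0.24, 2.44], [-1.37, 4.51], [0.17, 1.92], [-2.96, 2.96]. Speed limits (rad/s): [2.39, 2.39, 3.14, 3.14, 3.14, 3.14, 3.14].

## Interface

Orientations are given as a unit quaternion [w, x, y, z].
In Python, from station import bot gives the robot as it stands. The module is installed in compiled form; this text tells all that it offers.
- The arm moves only by the shell command python3 -m pendant 'ROWS' [FORCE]. ROWS is JSON, a list of rows, each a list of 5 numbers: the finger opening in m, from 0 to 0.0854, then the shift along the tool's x, y, z in m, then the turn about the tool's z in degrees. In form: [[jaw, x, y, z, yaw], ...]. A call has 1 to 12 rows; each row shifts and turns the commanded pose from where the row before left it, along the tool's axes as they then stand; what a row does not reach is not made up. A row lasts 1/12 s, in which the tool goes at most 41.7 mm and 7.16 degrees, less where a joint would pass 70% of its speed; a pose out of reach is approached as far as the arm can. A call with a gripper value outside its range is refused whole. The fingers move at their own pace and stop on an object; FORCE is the grip in N (left out, the last holds). Time passes only in rows, so rows that do not move let the fingers close. It gives the time, the measured TCP pose, the force, the opening and the grip force at its end, in the units of the state.
- bot.get_obs(): the state, without advancing time (a new reading comes with each control period).
- bot.read_camera(name): name is "side" or "top"; returns (picture, depth): 480x640x3 uint8, blue, green, red; 480x640 float32, m along the optical axis (not along the pixel's ray), 0 where there is no reading.
- bot.camera_model(name): a dict with "intrinsics" (3x3 intrinsics, pixels), "R" (3x3) and "t" (3): a world point X has camera coordinates R X + t. Camera axes: x right, y down, z forward; pixel columns grow to the right and rows downward; lengths in m; the calibration is good to about 2 mm. A picture is of the moment at which its call begins. camera_model takes no time and is no camera call.
- bot.hand_in(): hands the job in; it is judged then, once.
Trained networks look in the newest picture that a camera, given by its name, has taken for a name from the list of things; names that differ only in an ending like _2 or _b are one class to them, and where a whole thing is asked for, a point or a joint stands for the part that bears it (a point fixed in the world has none). Each returns a list of dicts, best first, with "score" (0 to 1); they miss things now and then, are a little off and sometimes report something else, mostly with a low value. They report only what shows in the picture. A call takes as long as a camera call.
- bot.boxes_of(name, camera): "at" ([column, row] in pixels, amid what is visible of it).
- bot.trace(name, camera): "mask" (480x640 bool, what is visible of it) and "at" ([column, row] in pixels, amid what is visible of it).
- bot.pinpoint(name, camera): "at" ([column, row] in pixels: a listed point, or the origin of a listed thing).
The state is a dict: "t": time; "q": joint angles; "joint_vel": joint speeds; "joint_torque": joint torques, N m; "eef_pos": TCP position; "tool_rot": TCP orientation; "contact_force": force on the tool from outside, world axes, zero at the start; "torque": the same for the moment, N m; "gripper_width": opening from 0.0 (shut) to 1.0 (fully open); "grasp_force": force on a finger pad.
Only numpy, scipy, OpenCV 4.12 (cv2) and the standard library are available. Lean on these libraries where they do the work, as an engineer would, in place of code of your own. Each camera call takes 0.05 s, during which the arm holds its last target. There are 200 camera calls.

## Working session

There is one attempt and no reset: what is moved stays moved. The work goes in short steps, Python scripts to look and compute and a shell command to move; the robot and the scene stay as the last step left them, time stands still between calls to the robot, and variables do not carry over. Pictures are saved under pics/ and viewed, at most 11 in all, crops included, and the job is handed in when it is done.

```bash
mkdir -p pics; cat > h.py <<'E'
import numpy as np, cv2
from station import bot
from scipy.spatial.transform import Rotation as R
def ray(cam,px,z):
    "world point on plane z through pixel"
    m=bot.camera_model(cam);K=np.array(m["intrinsics"]);Rm=np.array(m["R"]);t=np.array(m["t"])
    d=Rm.T@np.linalg.solve(K,[px[0],px[1],1]);c=-Rm.T@t
    return c+d*(z-c[2])/d[2]
def dep(cam,px,D):
    m=bot.camera_model(cam);K=np.array(m["intrinsics"]);Rm=np.array(m["R"]);t=np.array(m["t"])
    u,v=int(round(px[0])),int(round(px[1]));w=D[v-2:v+3,u-2:u+3];w=w[w>0]
    return Rm.T@(np.linalg.solve(K,[px[0],px[1],1])*np.median(w)-t) if len(w) else None
E
python3 - <<'E'
from h import *
np.set_printoptions(precision=4,suppress=True)
for c in("top","side"):
    p,D=bot.read_camera(c);cv2.imwrite(f"pics/{c}0.png",p);np.save(f"{c}0.npy",D)
    m=bot.camera_model(c);print(c,-np.array(m["R"]).T@m["t"])
    for n in("bed_edge","fence_face","holder_mid","holder_end","handle_grip","handle_pivot","clamp_foot","stand"):
        for r in bot.pinpoint(n,c)[:1]:print(n,r["at"],r["score"],dep(c,r["at"],D))
o=bot.get_obs();print(o["t"],o["eef_pos"],o["tool_rot"],R.from_quat(np.roll(o["tool_rot"],-1)).as_matrix())
E
```

```text
top [ 0.3795 -0.0256  1.6983]
bed_edge [263.3, 265.7] 0.75 [0.4916 0.1131 0.0014]
fence_face [316.1, 241.8] 0.91 [ 0.548  -0.0327  0.0625]
holder_mid [315.4, 267.1] 0.85 [ 0.4808 -0.0294  0.0642]
holder_end [277.1, 276.8] 0.95 [0.4575 0.0721 0.063 ]
handle_grip [272.3, 205.3] 0.7 [0.6312 0.0751 0.1673]
handle_pivot [279.8, 227.1] 0.69 [0.5852 0.0611 0.0949]
clamp_foot [278.8, 256.8] 0.6 [0.5049 0.063  0.1301]
stand [316.9, 259.0] 0.82 [ 0.5019 -0.0338  0.0671]
side [0.4723 1.1911 1.1161]
bed_edge [343.4, 283.7] 0.61 [0.4873 0.1033 0.0576]
fence_face [317.6, 250.7] 0.62 [ 0.5602 -0.0136  0.0727]
holder_mid [345.6, 252.7] 0.81 [ 0.4817 -0.0149  0.0639]
holder_end [355.5, 273.4] 0.77 [0.4548 0.0679 0.0618]
handle_grip [283.1, 248.9] 0.86 [0.6412 0.0883 0.1674]
handle_pivot [306.0, 267.1] 0.57 [0.586  0.0837 0.0997]
clamp_foot [334.6, 250.1] 0.42 [0.5102 0.0528 0.1322]
stand [345.2, 250.5] 0.58 [ 0.4829 -0.0263  0.0622]
0.9 [ 0.2794 -0.6145  0.4047] [ 0.      0.9773  0.2118 -0.    ] [[ 0.9103  0.4139 -0.    ]
 [ 0.4139 -0.9103 -0.    ]
 [-0.      0.     -1.    ]]
```

View pics/top0.png

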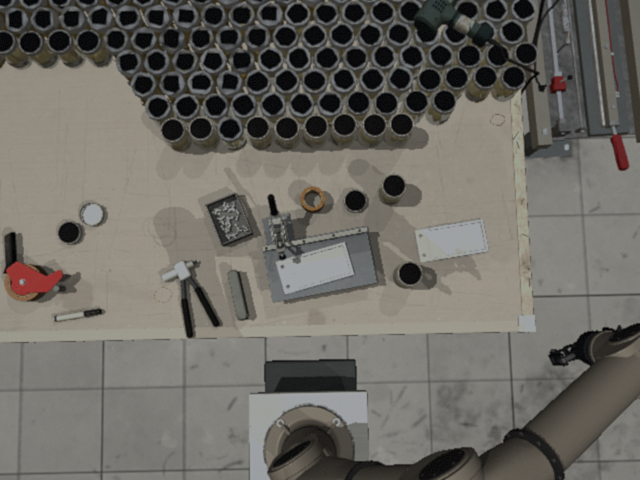

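View pics/side0.png

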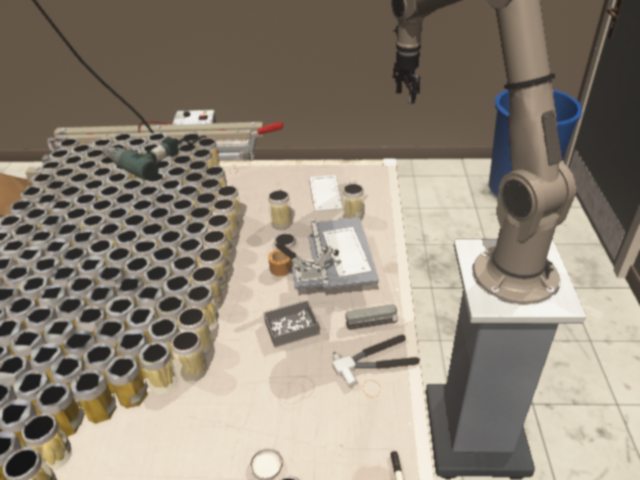

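The top view shows the bed around (265–381, 228–300), the holder at about (315,267) with its flange to the left, the clamp at (278,225) with its handle up, and jar_a at (409,273). Next I fit the poses more precisely.

```bash
python3 - <<'E'
from h import *
np.set_printoptions(precision=4,suppress=True)
p,D=bot.read_camera("top")
for n,z in(("holder",.066),("stand",.062),("jar",.112),("spare_holder",.006)):
    for r in bot.trace(n if n!="jar" else "jar_a","top")[:3]:
        m=r["mask"].astype(np.uint8)
        c,_=cv2.findContours(m,cv2.RETR_EXTERNAL,cv2.CHAIN_APPROX_NONE)
        c=max(c,key=len)[:,0,:]
        W=np.array([ray("top",q,z)[:2] for q in c])
        rc=cv2.minAreaRect((W*1000).astype(np.float32));print(n,r["score"],rc,cv2.boxPoints(rc).astype(int).tolist())
# candidate stand pose: depth-based bed points
m=bot.camera_model("top");K=np.array(m["intrinsics"]);Rm=np.array(m["R"]);t=np.array(m["t"])
v,u=np.mgrid[200:320,240:400];d=D[200:320,240:400]
X=(np.linalg.inv(K)@np.stack([u*d,v*d,d]).reshape(3,-1)).T
X=(X-t)@Rm
s=X[(abs(X[:,2]-.063)<.009)]
lab=cv2.minAreaRect((s[:,:2]*1000).astype(np.float32));print("bed z pts",len(s),lab)
f=X[(abs(X[:,2]-.076)<.004)];print("fence",len(f),cv2.minAreaRect((f[:,:2]*1000).astype(np.float32)))
cv2.imwrite("pics/crop.png",cv2.resize(p[185:325,230:430],None,fx=4,fy=4,interpolation=cv2.INTER_CUBIC))
E
```

```text
holder 0.77 ((479.3107604980469, -26.65941619873047), (90.12954711914062, 190.81417846679688), 14.6764497756958) [[411, 54], [459, -130], [547, -107], [498, 77]]
stand 0.57 ((554.2093505859375, -30.869598388671875), (286.1745910644531, 283.8216857910156), 9.344647407531738) [[389, 85], [436, -194], [718, -147], [672, 132]]
jar 0.89 ((455.1521301269531, -264.39190673828125), (74.50202178955078, 66.49356842041016), 88.75978088378906) [[421, -300], [487, -302], [489, -227], [422, -226]]
jar 0.81 ((676.4248657226562, -232.37586975097656), (69.81827545166016, 82.08142852783203), 43.70394515991211) [[622, -226], [679, -286], [730, -237], [673, -178]]
jar 0.46 ((641.3607177734375, 76.39336395263672), (64.1072006225586, 28.846525192260742), 7.238443851470947) [[607, 86], [611, 58], [674, 66], [671, 94]]
spare_holder 0.8 ((548.8764038085938, -404.3153991699219), (92.82341003417969, 192.9838409423828), 9.29280948638916) [[487, -316], [518, -507], [610, -492], [579, -301]]
bed z pts 5758 ((540.4295654296875, -78.71136474609375), (259.3556213378906, 374.63037109375), 6.431576728820801)
fence 530 ((525.6283569335938, -77.41206359863281), (209.40357971191406, 366.9930725097656), 8.634050369262695)
```

View pics/crop.png

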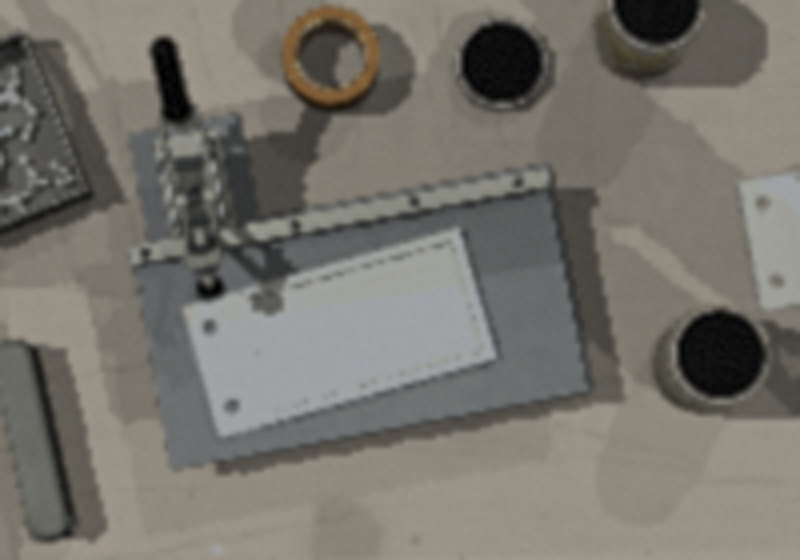

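```bash
cat > g.py <<'E'
from h import *
import json
from scipy.optimize import least_squares
def fit(pts):
    f=lambda s:np.concatenate([rot(s[2])@a+s[:2]-b for a,b in pts])
    r=least_squares(f,[.5,0,.1]);return r.x,r.fun.reshape(-1,2)
rot=lambda a:np.array([[np.cos(a),-np.sin(a)],[np.sin(a),np.cos(a)]])
E
python3 - <<'E'
from g import *
np.set_printoptions(precision=4,suppress=True)
w=lambda cx,cy,z:ray("top",((cx+.5)/4-.5+230,(cy+.5)/4-.5+185),z)[:2]
M=lambda x,y:np.array([x,y])/1000
S,res=fit([(M(-95,140),w(174,468,.062)),(M(-95,-140),w(590,391,.062)),(M(54,-140),w(548,166,.076)),(M(54,140),w(131,248,.076)),(M(42,140),w(135,265,.076)),(M(42,-140),w(552,188,.076))])
print("stand",S,np.degrees(S[2]),"\n",res*1000)
H,res=fit([(M(45,95),w(184,305,.066)),(M(-45,95),w(220,437,.066)),(M(-45,-95),w(497,358,.070)),(M(45,-95),w(462,228,.070))])
print("holder",H,np.degrees(H[2]),"\n",res*1000)
np.save("S.npy",S)
print("holder in stand",rot(-S[2])@(H[:2]-S[:2]))
for n,p in(("edge",M(-3,140)),("fence",M(42,0)),("grip",M(140,90)),("press",M(147,90))):print(n,rot(S[2])@p+S[:2])
E
```

```text
stand [ 0.5077 -0.0381  0.1658] 9.50101939232145 
 [[-1.6806  0.7316]
 [-0.0182 -0.733 ]
 [-1.1994 -0.4884]
 [ 0.9229  0.134 ]
 [ 0.3551  0.6338]
 [ 1.6202 -0.2779]]
holder [ 0.4793 -0.0278  0.2498] 14.311975210353998 
 [[ 0.0683  0.2125]
 [ 0.1196  0.2562]
 [-0.5726 -1.0209]
 [ 0.3847  0.5523]]
holder in stand [-0.0263  0.0148]
edge [0.4816 0.0995]
fence [ 0.5491 -0.0312]
grip [0.6309 0.0738]
press [0.6378 0.0749]
```

```bash
python3 -m pendant '[[0.06,0.027,-0.0265,0,0],[0.06,0.027,-0.0265,0,0],[0.06,0.027,-0.0265,0,0],[0.06,0.027,-0.0265,0,0],[0.06,0.027,-0.0265,0,0],[0.06,0.027,-0.0265,0,0],[0.06,0.027,-0.0265,0,0],[0.06,0.027,-0.0265,0,0],[0.06,0.027,-0.0265,0,0],[0.06,0.027,-0.0265,0,0],[0.06,0.027,-0.0265,0,0],[0.06,0.027,-0.0265,0,0]]'
python3 -m pendant '[[0.06,0.027,-0.0265,0,0],[0.06,0.027,-0.0265,0,0],[0.06,0.027,-0.0265,0,0],[0.06,0.027,-0.0265,0,0],[0.06,0,0,0,7],[0.06,0,0,0.03,7.1],[0.06,0,0,0.03,0.85],[0.06,0,0,0.03,0],[0.06,0,0,0,0],[0.06,0,0,0,0]]'
```

```text
t: 2.15
eef_pos: [0.443, -0.1891, 0.4051]
tool_rot: [0.0, 0.977, 0.212, 0.0]
contact_force: [-0.4, -0.3, -0.6]
gripper_width: 0.701
grasp_force: 0.0
t: 2.98
eef_pos: [0.4968, -0.0497, 0.3141]
tool_rot: [-0.0, 0.997, 0.083, -0.002]
contact_force: [-0.0, -0.4, 0.5]
gripper_width: 0.704
grasp_force: 0.0
```

```bash
python3 -m pendant '[[0.06,0.002,-0.006,0.03,0],[0.06,0,0,0.03,0],[0.06,0,0,0.007,0],[0.06,0,0,0,0]]'
for i in 1; do python3 -m pendant '[[0.06,0,0,0.002,0],[0.06,0,0,0.002,0],[0.06,0,0,0.002,0],[0.06,0,0,0,0]]'; done
python3 - <<'E'
from h import *
p,D=bot.read_camera("side");cv2.imwrite("pics/s1.png",cv2.resize(p[190:310,270:410],None,fx=5,fy=5,interpolation=cv2.INTER_CUBIC))
E
```

```text
t: 3.32
eef_pos: [0.4982, -0.0436, 0.2477]
tool_rot: [-0.0, 0.997, 0.083, -0.001]
contact_force: [-0.8, -0.6, 0.3]
gripper_width: 0.704
grasp_force: 0.0
t: 3.65
eef_pos: [0.4985, -0.0436, 0.2426]
tool_rot: [0.0, 0.997, 0.083, 0.001]
contact_force: [0.4, -0.4, 0.4]
gripper_width: 0.702
grasp_force: 0.0
```

View pics/s1.png

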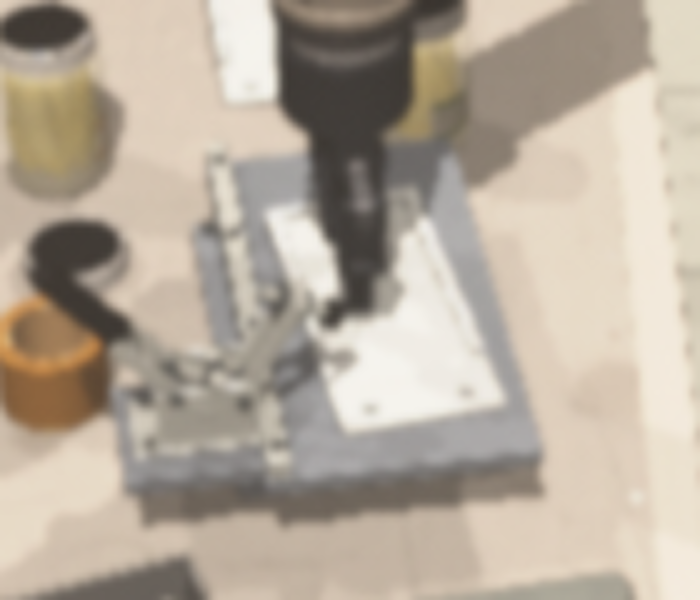

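The fingers stand over the tray (tip at crop 355,308), with the foot clear at (330,320). I'll descend to a light touch.

```bash
python3 -m pendant '[[0.06,0,0,0.002,0],[0.06,0,0,0,0]]'|grep -E "pos|force"
python3 -m pendant '[[0.06,0,0,0.002,0],[0.06,0,0,0,0]]'|grep -E "pos|force"
python3 -m pendant '[[0.06,0,0,0.002,0],[0.06,0,0,0,0]]'|grep -E "pos|force"
```

```text
eef_pos: [0.4981, -0.0434, 0.2398]
contact_force: [-0.4, -0.9, -0.9]
grasp_force: 0.0
eef_pos: [0.4981, -0.0434, 0.2374]
contact_force: [0.0, 0.0, 0.4]
grasp_force: 0.0
eef_pos: [0.498, -0.0434, 0.2354]
contact_force: [0.1, -1.0, -0.2]
grasp_force: 0.0
```

```bash
for i in 1 2 3; do python3 -m pendant '[[0.06,0,0,0.0015,0],[0.06,0,0,0,0]]'|grep -E "pos|contact"; done
```

```text
eef_pos: [0.4982, -0.0434, 0.2344]
contact_force: [-1.3, -0.3, 3.3]
eef_pos: [0.4983, -0.0433, 0.2343]
contact_force: [-6.7, 1.0, 20.1]
eef_pos: [0.4983, -0.0432, 0.2342]
contact_force: [-13.0, 0.9, 40.1]
```

```bash
python3 -m pendant '[[0.06,0,0,-0.004,0],[0.06,0.004,0,0,0],[0.06,0.004,0,0,0],[0.06,0.004,0,0,0],[0.06,0.004,0,0,0],[0.06,0.004,0,0,0],[0.06,0.004,0,0,0],[0.06,0.004,0,0,0],[0.06,0,0,0,0]]'|grep -E "pos|contact"
for i in 1 2 ; do python3 -m pendant '[[0.06,0.002,0,0,0],[0.06,0.002,0,0,0],[0.06,0,0,0,0]]'|grep -E "pos|contact"; done
```

```text
eef_pos: [0.5266, -0.0385, 0.2351]
contact_force: [-0.2, 0.3, 0.1]
eef_pos: [0.53, -0.0381, 0.2352]
contact_force: [0.2, -1.1, -0.3]
eef_pos: [0.5341, -0.0374, 0.2353]
contact_force: [-0.5, -0.7, -1.0]
```

```bash
for i in 1 2 3 ; do python3 -m pendant '[[0.06,0.0015,0,0,0],[0.06,0.0015,0,0,0],[0.06,0,0,0,0]]'|grep -E "pos|contact"; done
python3 - <<'E'
from h import *
p,D=bot.read_camera("side");a=cv2.resize(p[190:310,270:410],None,fx=3,fy=3,interpolation=cv2.INTER_CUBIC)
p,D=bot.read_camera("top");b=cv2.resize(p[205:325,255:395],None,fx=3,fy=3,interpolation=cv2.INTER_CUBIC)
cv2.imwrite("pics/s2.png",cv2.resize(np.hstack([a,b]),(800,343)))
E
```

```text
eef_pos: [0.5369, -0.037, 0.2353]
contact_force: [-1.1, -0.5, -0.6]
eef_pos: [0.5387, -0.0367, 0.2349]
contact_force: [-6.3, -1.0, 3.3]
eef_pos: [0.5398, -0.0365, 0.2345]
contact_force: [-12.6, -1.4, 9.6]
```

View pics/s2.png

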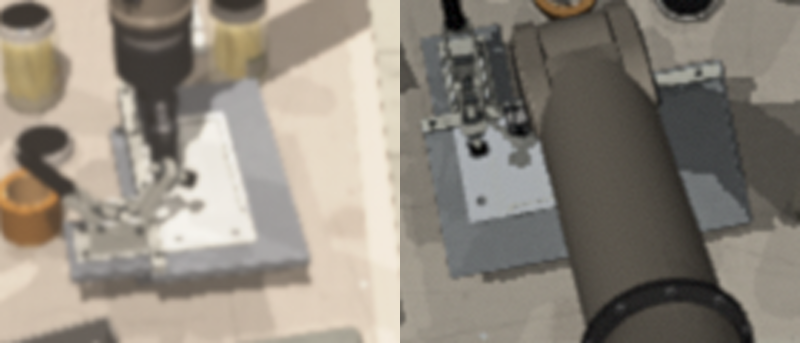

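The holder's far lip lies at the fence, and the side view shows the flange intact. Next I lift, go to the right end and turn a quarter.

```bash
python3 -m pendant '[[0.06,-0.003,0,0,0],[0.06,-0.002,0,-0.001,0],[0.06,0,0,-0.03,0],[0.06,0,0,-0.02,0],[0.05,-0.013,0.037,0,0],[0.05,-0.013,0.037,0,0],[0.05,-0.012,0.037,0,0],[0.05,0,0,0,-7],[0.05,0,0,0,-7],[0.05,0,0,0,-7],[0.05,0,0,0,-7],[0.05,0,0,0,-7]]'|grep -E "pos|rot|contact"
python3 -m pendant '[[0.05,0,0,0,-7],[0.05,0,0,0,-7],[0.05,0,0,0,-7],[0.05,0,0,0,-7],[0.05,0,0,0,-7],[0.05,0,0,0,-7],[0.05,0,0,0,-6],[0.05,0,0,0.02,0],[0.05,0,0,0.01,0],[0.05,0,0,0.01,0],[0.05,0,0,0,0]]'
python3 - <<'E'
from g import *
S=np.load("S.npy");o=bot.get_obs();p=o["eef_pos"]
print("stand xy mm",1000*rot(-S[2])@(np.array(p[:2])-S[:2]),p[2],"q7",o["q"][6])
m=R.from_quat(np.roll(o["tool_rot"],-1)).as_matrix();print("heading",np.degrees(np.arctan2(m[1,0],m[0,0])-S[2]))
pc,D=bot.read_camera("top")
for c in("top","side"):
    if c=="side":pc,D=bot.read_camera(c)
    for n,z in(("holder_mid",.066),("holder_end",.066)):
        for r in bot.pinpoint(n,c)[:1]:print(c,n,r["score"],1000*rot(-S[2])@(ray(c,r["at"],z)[:2]-S[:2]))
a=cv2.resize(pc[190:310,270:410],None,fx=3,fy=3,interpolation=cv2.INTER_CUBIC)
pc,D=bot.read_camera("top");b=cv2.resize(pc[205:325,255:395],None,fx=3,fy=3,interpolation=cv2.INTER_CUBIC)
cv2.imwrite("pics/s3.png",cv2.resize(np.hstack([a,b]),(800,343)))
E
```

```text
eef_pos: [0.5191, -0.1526, 0.2867]
tool_rot: [0.0, 0.924, 0.381, 0.001]
contact_force: [0.3, -0.6, -0.1]
t: 8.72
eef_pos: [0.5178, -0.1525, 0.2443]
tool_rot: [-0.001, 0.692, 0.722, -0.001]
contact_force: [-0.5, 0.4, -0.5]
gripper_width: 0.59
grasp_force: 0.0
stand xy mm [  -8.89178265 -114.48571143] 0.24430809226521627 q7 -0.13205343386941076
heading 82.97518484516003
top holder_mid 0.66 [-7.59344169 16.66736606]
top holder_end 0.61 [ -1.56575661 115.05435469]
side holder_mid 0.69 [ 7.80525919 21.89539897]
side holder_end 0.82 [ -0.68342549 119.15318826]
```

View pics/s3.png

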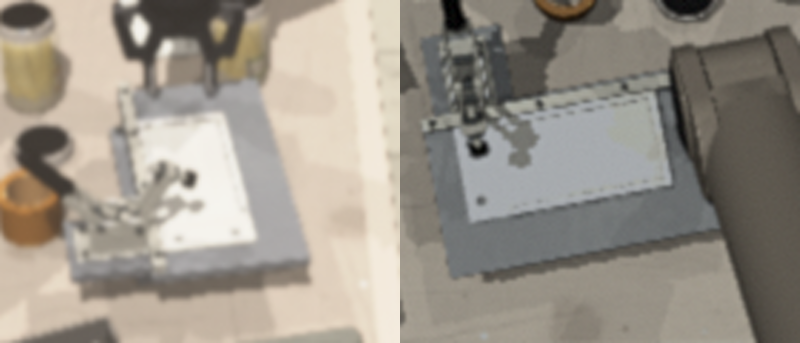

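Holder is flush with the fence and its end is about 25 mm short; the fingers stand right of it. I'll finish the turn and descend.

```bash
python3 -m pendant '[[0.05,0,0,0.004,-7],[0.05,0,0,0.004,0],[0.05,0,0,0,0]]'|grep -E "pos|rot|contact"
for i in 1 2 3; do python3 -m pendant '[[0.05,0,0,0.0015,0],[0.05,0,0,0,0]]'|grep -E "pos|contact"; done
```

```text
eef_pos: [0.5182, -0.1526, 0.2377]
tool_rot: [-0.0, 0.647, 0.762, -0.0]
contact_force: [0.1, 0.3, 0.3]
eef_pos: [0.5184, -0.1526, 0.2366]
contact_force: [0.9, 0.6, -0.2]
eef_pos: [0.5184, -0.1525, 0.2351]
contact_force: [1.5, 0.2, 0.2]
eef_pos: [0.5184, -0.1525, 0.2335]
contact_force: [-0.4, 0.5, -1.3]
```

```bash
python3 -m pendant '[[0.05,0.007,0,0,0],[0.05,0.007,0,0,0],[0.05,0.005,0,0,0],[0.05,0.005,0,0,0],[0.05,0.005,0,0,0],[0.05,0.005,0,0,0],[0.05,0.005,0,0,0],[0.05,0.005,0,0,0],[0.05,0.005,0,0,0],[0.05,0.005,0,0,0],[0.05,0.004,0,0,0],[0.05,0,0,0,0]]'|grep -E "pos|contact"
python3 -m pendant '[[0.05,0.004,0,0,0],[0.05,0.004,0,0,0],[0.05,0.003,0,0,0],[0.05,0,0,0,0]]'|grep -E "pos|contact"
cat > m.py <<'E'
from g import *
S=np.load("S.npy");p=bot.get_obs()["eef_pos"]
print("tool in stand mm",1000*rot(-S[2])@(np.array(p[:2])-S[:2]),p[2])
P=[]
for c in("top","side"):
    pc,D=bot.read_camera(c);P.append(pc)
    for n,z in(("holder_mid",.066),("holder_end",.066),("bed_edge",.062)):
        for r in bot.pinpoint(n,c)[:1]:print(c,n,r["score"],1000*rot(-S[2])@(ray(c,r["at"],z)[:2]-S[:2]))
    for r in bot.trace("holder",c)[:1]:
        k,_=cv2.findContours(r["mask"].astype(np.uint8),0,1);k=max(k,key=len)[:,0]
        print(c,"trace",r["score"],cv2.minAreaRect(np.array([1000*rot(-S[2])@(ray(c,q,.067)[:2]-S[:2]) for q in k],np.float32)))
import sys
a=cv2.resize(P[1][200:320,270:410],None,fx=3,fy=3,interpolation=cv2.INTER_CUBIC)
b=cv2.resize(P[0][205:325,245:385],None,fx=3,fy=3,interpolation=cv2.INTER_CUBIC)
cv2.imwrite(sys.argv[1],cv2.resize(np.hstack([a,b]),(800,343)))
E
python3 m.py pics/s4.png
```

```text
eef_pos: [0.5087, -0.0942, 0.2337]
contact_force: [0.1, 0.7, 0.4]
eef_pos: [0.5069, -0.0836, 0.2337]
contact_force: [0.7, 0.9, -0.6]
tool in stand mm [ -8.30304684 -44.76749026] 0.23366564910472074
top holder_mid 0.59 [-5.49129845 58.94127543]
top holder_end 0.96 [ -1.39631807 158.41284726]
top trace 0.58 ((-3.893390655517578, 71.47766876220703), (174.57699584960938, 92.04328155517578), 88.7691879272461)
side holder_mid 0.55 [-46.48954985 296.96738528]
side holder_end 0.94 [  3.78312914 169.70068715]
side bed_edge 0.7 [148.23168896 288.7548577 ]
side trace 0.64 ((0.180816650390625, 67.44996643066406), (90.99693298339844, 196.83055114746094), 0.15425768494606018)
```

View pics/s4.png

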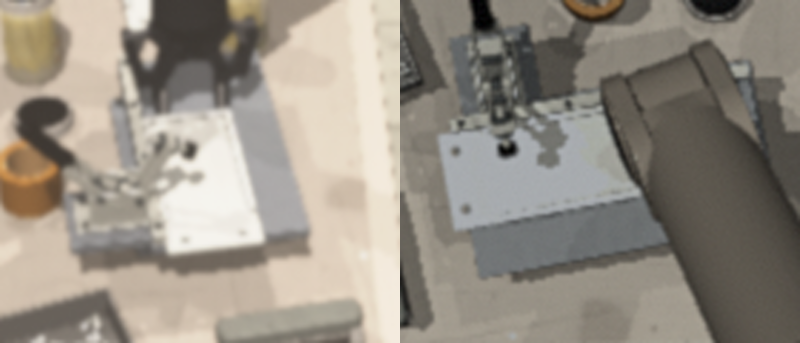

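The overhang is about 20 mm and the holder is still flush, so I push 20 mm more.

```bash
python3 -m pendant '[[0.05,0.004,0,0,0],[0.05,0.004,0,0,0],[0.05,0.004,0,0,0],[0.05,0.004,0,0,0],[0.05,0.004,0,0,0],[0.05,0,0,0,0],[0.05,0,0,0,0]]'|grep -E "pos|contact"
python3 -m pendant '[[0.05,-0.005,0,0,0],[0.05,-0.02,0,0,0],[0.05,0,0,-0.03,0],[0.05,0,0,-0.03,0],[0.05,-0.02,0,0,0],[0.05,0,0,0,0]]'|grep -E "pos|contact"
python3 m.py pics/s5.png
```

```text
eef_pos: [0.5038, -0.0642, 0.2338]
contact_force: [-0.8, 0.0, -0.2]
eef_pos: [0.5122, -0.1128, 0.2954]
contact_force: [0.1, -0.9, 0.1]
tool in stand mm [ -7.88679112 -74.41569889] 0.2953658053441993
top holder_mid 0.93 [-9.69801429 84.92753552]
top trace 0.88 ((-2.8736839294433594, 79.96076965332031), (91.65544891357422, 192.46694946289062), 0.564716100692749)
side holder_mid 0.85 [ 1.62682563 82.08173014]
side holder_end 0.94 [  5.41271758 192.45690124]
side bed_edge 0.36 [23.3553854  69.40963897]
side trace 0.79 ((-0.9939956665039062, 88.54228210449219), (197.96316528320312, 89.183837890625), 88.29998779296875)
```

View pics/s5.png

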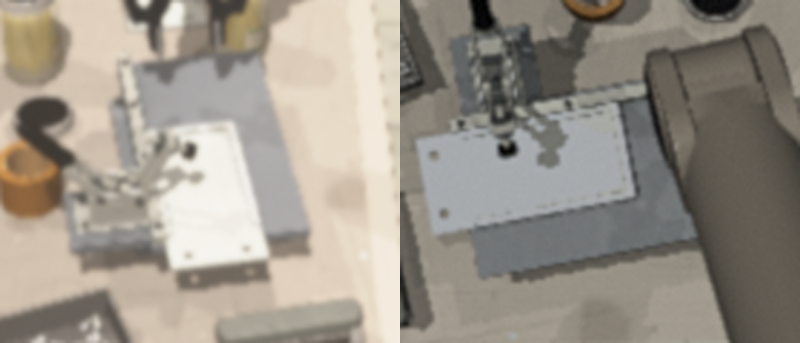

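The holder is flush within measurement error with about 40 mm overhang, and both holes are clear in the top view at (433,155) and (443,213). To make sure it is square, I'll give a light two-finger push on the near side.

```bash
python3 -m pendant '[[0.06,0,-0.03,0,0],[0.06,0,-0.03,0,0],[0.06,0.0325,0,0,0],[0.06,0.0325,0,0,0],[0.06,0.0325,0,0,0],[0.06,0.0325,0,0,0],[0.06,0,0,0,6.5],[0.06,0,0,0,6.5],[0.06,0,0,0,6.5],[0.06,0,0,0,6.5],[0.06,0,0,0,6.5],[0.06,0,0,0,6.5]]'|grep -E "pos|rot|contact"
python3 -m pendant '[[0.06,0,0,0,6.5],[0.06,0,0,0,6.5],[0.06,0,0,0,6.5],[0.06,0,0,0,6.5],[0.06,0,0,0,6.5],[0.06,0,0,0,6.5],[0.06,0,0,0,6],[0.06,0,0,0,6],[0.06,0,0,0,0],[0.06,0,0,0,0]]'|grep -E "pos|rot|contact"
cat > w.py <<'E'
from g import *
S=np.load("S.npy");o=bot.get_obs();p=o["eef_pos"]
m=R.from_quat(np.roll(o["tool_rot"],-1)).as_matrix()
print(o["t"],"stand mm",1000*rot(-S[2])@(np.array(p[:2])-S[:2]),p[2],"heading",np.degrees(np.arctan2(m[1,0],m[0,0])-S[2]),"z",m[:,2],o["gripper_width"])
E
python3 w.py
```

```text
eef_pos: [0.4305, 0.0094, 0.2937]
tool_rot: [0.0, 0.865, 0.502, 0.0]
contact_force: [0.1, 0.2, -0.1]
eef_pos: [0.4305, 0.0094, 0.2937]
tool_rot: [0.0, 0.996, 0.085, 0.0]
contact_force: [-0.5, -0.1, 0.1]
15.0667 stand mm [-68.28460427  59.59602098] 0.2937273496800885 heading 0.21074041622943432 z [ 9.37056886e-05 -1.10384304e-04 -9.99999990e-01] 0.705915786534409
```

```bash
python3 -m pendant '[[0.06,0,0,0.025,0],[0.06,0,0,0.025,0],[0.06,0,0,0.0105,0],[0.06,0,0,0,0],[0.06,0.003,0,0,0],[0.06,0.002,0,0,0],[0.06,0,0,0,0]]'|grep -E "pos|contact"; python3 w.py
for i in 1 2 3; do python3 -m pendant '[[0.06,0.002,0,0,0],[0.06,0,0,0,0]]'|grep -E "pos|contact";done
```

```text
eef_pos: [0.4364, 0.0101, 0.2339]
contact_force: [0.8, 0.1, 0.3]
15.65 stand mm [-62.40606932  59.36626408] 0.23385675219460347 heading 0.059099438029032045 z [ 1.79339719e-03  3.67719120e-04 -9.99998324e-01] 0.7025036017478213
eef_pos: [0.438, 0.0103, 0.2337]
contact_force: [0.2, -0.2, -0.6]
eef_pos: [0.4398, 0.0107, 0.2335]
contact_force: [0.7, -0.0, 0.0]
eef_pos: [0.4415, 0.011, 0.2332]
contact_force: [-0.2, -0.3, -0.1]
```

```bash
for i in 1 2 3 4; do python3 -m pendant '[[0.06,0.0015,0,0,0],[0.06,0,0,0,0]]'|grep -E "pos|contact";done
```

```text
eef_pos: [0.4421, 0.0111, 0.2329]
contact_force: [-5.2, -0.2, 2.5]
eef_pos: [0.4426, 0.0111, 0.2326]
contact_force: [-8.0, -1.3, 4.7]
eef_pos: [0.4431, 0.0112, 0.2323]
contact_force: [-10.5, -1.0, 7.7]
eef_pos: [0.4436, 0.0112, 0.232]
contact_force: [-13.8, -1.6, 9.1]
```

Contact built evenly, so it is square. I'll retreat, rise and go over the handle with the fingers shut.

```bash
python3 -m pendant '[[0.06,-0.006,0,0,0],[0.06,-0.008,0,0,0],[0.06,0,0,-0.035,0],[0,0,0,-0.04,0],[0,0,0,-0.04,0],[0,0,0,-0.04,0],[0,0,0,-0.04,0],[0,0,0,0,0]]'|grep -E "pos|contact"
python3 -m pendant '[[0,0.036,-0.005,0,0],[0,0.036,-0.005,0,0],[0,0.036,-0.005,0,0],[0,0.036,-0.005,0,0],[0,0.036,-0.005,0,0],[0,0.036,-0.005,0,0],[0,0,0,0,0],[0,0,0,0,0]]'|grep -E "pos|contact"; python3 w.py
python3 m.py pics/s6.png
```

```text
eef_pos: [0.4356, 0.0103, 0.436]
contact_force: [1.0, 0.0, 0.2]
eef_pos: [0.6428, 0.0757, 0.4271]
contact_force: [-0.7, -0.8, 0.2]
18.15 stand mm [151.99661761  89.91333419] 0.42712128766534446 heading 0.05022361440142659 z [-9.06875740e-05  1.12227434e-03 -9.99999366e-01] 0.0006372035273615649
tool in stand mm [151.99661761  89.91333419] 0.42712128766534446
top holder_end 0.78 [  1.1920255  183.37510315]
top trace 0.97 ((-2.8771095275878906, 150.11952209472656), (90.26375579833984, 55.541561126708984), 1.1344939470291138)
side holder_mid 0.68 [-0.08468835 78.25985396]
side holder_end 0.6 [ 11.95070814 189.15682764]
side trace 0.58 ((1.4720344543457031, 87.95673370361328), (196.6687774658203, 89.20120239257812), 89.65245056152344)
```

View pics/s6.png

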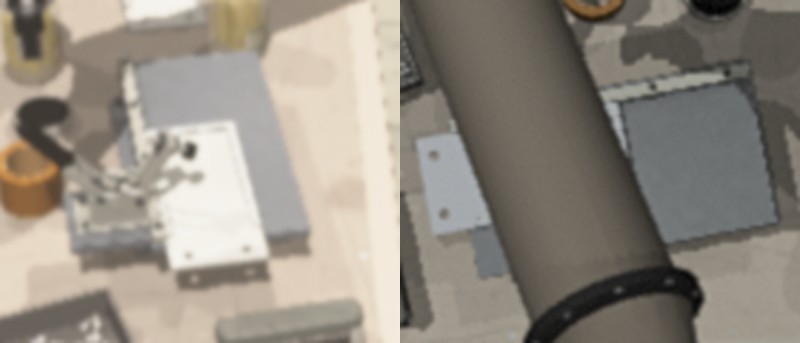

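Holder in place with about 40 mm overhang. Now I press the handle.

```bash
python3 -m pendant '[[0,-0.006,0,0.03,0],[0,0,0,0.03,0],[0,0,0,0.012,0],[0,0,0,0.008,0],[0,0,0,0.008,0],[0,0,0,0,0]]'|grep -E "pos|contact"; python3 w.py
for i in 1 2 3 4; do python3 -m pendant '[[0,0,0,0.006,0],[0,0,0,0.006,0],[0,0,0,0,0]]'|grep -E "pos|contact";done; python3 w.py
```

```text
eef_pos: [0.6358, 0.0739, 0.3396]
contact_force: [-0.9, -1.0, 0.5]
19.15 stand mm [144.78359206  89.35631432] 0.33958244250359887 heading 0.005724338492260494 z [-7.34856811e-04  4.25435519e-06 -9.99999730e-01] -0.00335054659786947
eef_pos: [0.6356, 0.0738, 0.3277]
contact_force: [-0.6, 0.2, 0.8]
eef_pos: [0.6353, 0.0737, 0.3149]
contact_force: [-0.5, -0.0, 0.0]
eef_pos: [0.6352, 0.0738, 0.3027]
contact_force: [-0.7, 0.6, -0.5]
eef_pos: [0.6357, 0.0739, 0.2913]
contact_force: [0.9, 0.3, 1.0]
20.15 stand mm [144.70435171  89.35425271] 0.29126248547268957 heading 0.003268637854633139 z [-3.24009874e-04  1.17892961e-04 -9.99999941e-01] 0.00038622815973290005
```

```bash
python3 - <<'E'
from h import *
p,D=bot.read_camera("side");cv2.imwrite("pics/s7.png",cv2.resize(p[195:305,250:390],None,fx=5,fy=5,interpolation=cv2.INTER_CUBIC))
E
```

```text
(no output)
```

View pics/s7.png

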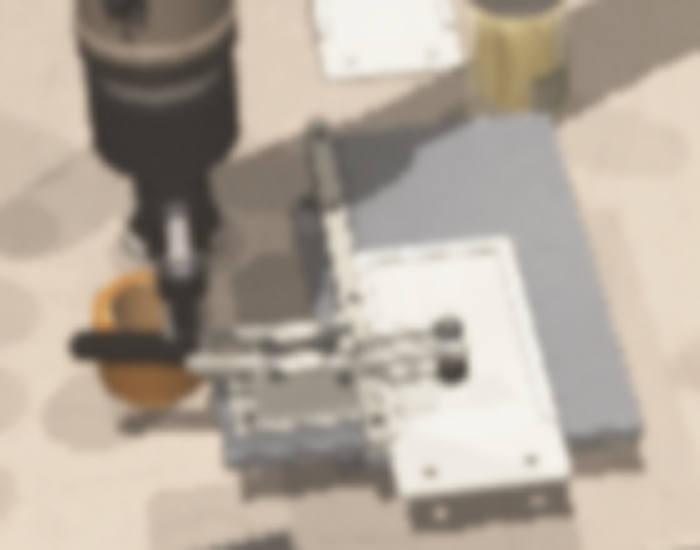

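The handle is being pressed and is nearly level at (130,345); the foot is close to the plate at (450,370). I continue to the stop.

```bash
for i in 1 2 3 4 5; do python3 -m pendant '[[0,0,0,0.002,0],[0,0,0,0.001,0],[0,0,0,0,0]]'|grep -E "pos|contact";done
```

```text
eef_pos: [0.6358, 0.0739, 0.2894]
contact_force: [0.5, 1.0, 2.1]
eef_pos: [0.6361, 0.074, 0.2865]
contact_force: [1.9, 0.6, 3.0]
eef_pos: [0.6353, 0.0738, 0.2825]
contact_force: [1.1, -0.4, 1.5]
eef_pos: [0.6352, 0.0738, 0.2796]
contact_force: [0.2, -1.1, 0.9]
eef_pos: [0.6353, 0.074, 0.2789]
contact_force: [-7.2, -1.7, 17.0]
```

```bash
python3 -m pendant '[[0,0,0,0.001,0],[0,0,0,0,0]]'|grep -E "pos|contact"
python3 -m pendant '[[0,0,0,-0.01,0],[0,0,0,-0.03,0],[0,0,0,-0.04,0],[0,0,0,-0.04,0],[0,0,0,-0.04,0],[0,0.03,0.03,0,0],[0,0.03,0.03,0,0],[0,0,0.04,0,0],[0,0,0.04,0,0],[0,0,0.04,0,0],[0,0,0,0,0],[0,0,0,0,0]]'|grep -E "pos|contact"; python3 w.py
python3 m.py pics/s8.png
```

```text
eef_pos: [0.6353, 0.0741, 0.2787]
contact_force: [-8.9, -1.8, 21.9]
eef_pos: [0.7231, -0.0975, 0.4349]
contact_force: [-0.5, 1.0, -0.1]
22.6167 stand mm [202.609359   -94.08505098] 0.43488185796308176 heading -0.374926726348141 z [-0.0022059  -0.00173696 -0.99999606] 0.0018145492241850058
tool in stand mm [202.609359   -94.08505098] 0.43488185796308176
top holder_mid 0.67 [-5.76344074 80.1780634 ]
top trace 0.69 ((-2.560993194580078, 80.86102294921875), (90.34562683105469, 192.00537109375), 0.2588852643966675)
side holder_mid 0.68 [ 2.00438806 84.47738213]
side holder_end 0.91 [  9.49177733 191.7738529 ]
side bed_edge 0.79 [  2.57965867 149.06122445]
side trace 0.81 ((0.6120033264160156, 85.8331069946289), (89.07233428955078, 201.1538543701172), 0.1406814008951187)
```

View pics/s8.png

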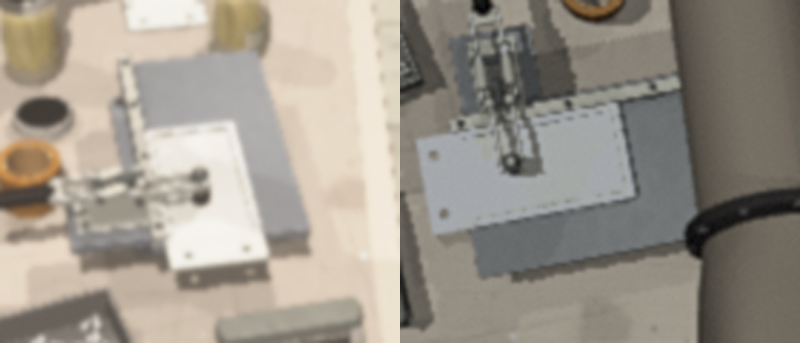

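The clamp is closed with its foot on the plate (side view 200,192; top view 513,163). The handle stays down, the holder is flush with about 38–42 mm overhang, and nothing else has moved. I'm handing in.

```bash
python3 -c "
from station import bot
print(bot.hand_in())"
```

```text
the job is handed in; nothing more can be done
None
```

I've handed the job in: the label holder is flat against the fence with its flange about 40 mm past the bed's edge, both rivet holes are clear, and the toggle clamp is pressed to its stop with its foot holding the plate.

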